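# Screw the captive lid down on the coffee grinder

## Robot

A 6-joint arm with a two-finger parallel gripper is mounted at the origin on a cart in front of the work surface, level with it; the furniture and walls round the work are solid. World frame = base frame: x ahead of the robot, y to its left, z up, the work surface at z = 0. Lengths are in mm, angles in rad, forces in N, time in s.
With the tool pointing down it reaches from about 300 to 775 mm from the base axis. Payload 14.6 kg.
Tool frame: the origin (TCP) lies midway between the tips of the shut fingers; the grasp point (between the pads) lies 19 mm behind it (manip.grasp_offset is the distance from the TCP to the grasp point, in mm); z points along the fingers, y is the line along which they close (so a half turn about z gives the same grasp; the last joint's range is limited). The gripper opens to 94 mm and grips with 3 to 60 N. Pads are 16 mm wide; open, the fingers measure 119 mm over their backs; the gripper's body (75 mm by 177 mm) begins 78 mm behind the grasp point.
Start: joints at [-1.308, 0.3, 1.521, -0, 1.321, -0.067], TCP at [178.112, -520.351, 205.446] pointing down, gripper open.
Joint ranges: [-3.03, 3.03], [-0.79, 2.21], [0.23, 2.52], [-1.04, 4.18], [0, 3.07], [-2.55, 2.55]. Speed limits (rad/s): [2.22, 2.22, 2.57, 3.14, 3.14, 3.14].

## Interface

Orientations are given as [roll, pitch, yaw] about the fixed x, y, z axes, in that order (R = Rz(yaw) Ry(pitch) Rx(roll)).
In Python, from cell import manip, viewer gives the robot as it stands. The module is installed in compiled form; this text tells all that it offers.
- The arm moves only by the tool move_arm, never from a script. Its argument "moves" is a list of rows, each a list of 4 numbers: the shift along the tool's x, y, z in m, then the turn about the tool's z in rad. A call has 1 to 12 rows; each row is the pose to reach, as a shift and turn from the pose commanded when the call began, along the tool's axes at that moment; what a row does not reach only later rows make up. A row lasts 1/10 s, in which the tool goes at most 50 mm and 8.59 degrees, less where a joint would pass 70% of its speed; a pose out of reach is approached as far as the arm can. A call with a gripper value outside its range is refused whole. "jaw" is the finger opening in m, from 0 to 0.094, set as the call begins (left out, the last holds). The fingers move at their own pace and stop on an object; "squeeze" is the grip in N (left out, the last holds). Time passes only in rows, so rows that repeat a pose let the fingers close. It gives the time, the measured TCP pose, the force, the opening and the grip force at its end, in the units of the state.
- manip.read_state(): the state, without advancing time (a new reading comes with each control period).
- viewer.camera(name): name is "side" or "top" or "wrist"; returns a dict with "frame" (384x512x3 uint8, blue, green, red), "z_map" (384x512 float32, mm along the optical axis (not along the pixel's ray), 0 where there is no reading), "fx", "fy", "cx", "cy" (pixels), "origin" and "orientation" of the camera in the world. Camera axes: x right, y down, z forward; pixel columns grow to the right and rows downward; lengths in mm; the calibration is good to about 2 mm. A picture is of the moment at which its call begins.
- manip.sign_off(): hands the job in; it is judged then, once.
The state is a dict: "clock": time; "joints": joint angles; "qd": joint speeds; "effort": joint torques, N m; "eef_pos": TCP position; "eef_rot": TCP orientation; "wrist_force": force on the tool from outside, world axes, zero at the start; "moment": the same for the moment, N m; "finger_gap": finger opening in mm; "finger_force": force on a finger pad.
Only numpy, scipy, OpenCV 4.12 (cv2) and the standard library are available. Lean on these libraries where they do the work, as an engineer would, in place of code of your own. Each camera call takes 0.05 s, during which the arm holds its last target. There are 200 camera calls.

## Task

The coffee grinder's lid hangs open on its hinge. Swing it over, push it fully shut on the mouth and screw it tight: clockwise from above, on through the stretch where it turns stiffer, until it stops dead. Leave the mug, the mandarin and the tin where they are.

Things in the scene. Friction and masses are not known exactly. Their poses are not given: they have to be found in the camera images.
- grinder: steel counter-top coffee grinder, bolted down, 132 mm diameter at the foot, mouth 92 mm across with its rim 125 mm above the worktop. Origin: centre of its underside; x points from the drawer front to the lid's hinge, z up
- hinge_point (a point): point on the axis of the lid's hinge, 60 mm from the mouth's centre (on the +x side of the grinder) at rim height, 125 mm up. Its own y axis is the hinge axis; its -x axis points along the lid plane from the hinge through the lid's centre
- lid_centre (a point): centre of the upper face of the black lid's disc (107 mm across, 6 mm thick, 13 mm skirt below), 60 mm from the hinge axis, 6 mm above it when shut; z: outward normal (up when shut). On that face: a hub 24 mm across and three radial ribs 120 degrees apart, the first along +x, reaching 50 mm from the centre, 9 mm thick, 26 mm high. The lid screws about z; the ribs turn it
- strap (a joint): hinge of the lid: 0 shut on the mouth, growing as it opens (1.57 upright; it starts leaning back past upright). Stiff: the lid stays where it is left (about 2 N at its edge). Shut and turned some 0.9 rad, it is held down by its thread; if not pushed fully shut, the thread does not catch
- seal (a joint): sealing stop at the end of the lid's thread: 0 until the lid has been screwed on by 1.5 to 3 rad from its start (unknown beforehand, to be felt), then carried along by the lid, which takes about 8 N at the ribs instead of 2 N; 0.25 is the dead stop (tight)
- mug: mug, pink above white, 88 mm diameter, 116 mm over its handle, 90 mm high; origin under its centre
- mandarin: mandarin, 58 mm across, 52 mm high; origin at its underside
- tin: food tin, 75 mm diameter, 58 mm high; origin under its centre

How it is judged (in metres and radians):
On the way:
1. the lid is pushed shut on the mouth (value of joint strap below 0.04 rad), for 0.2 s.
At the end, for the whole second after the job is handed in: the lid is shut on the mouth (hinge within 0.04 rad) and screwed tight against its stop (seal joint beyond 0.18 of 0.25 rad) (value of joint strap below 0.04 rad and value of joint seal above 0.18 rad); the robot touches nothing.
It fails at once if the mug is moved by more than 30 mm or tipped (distance of mug from where it was at the start of the episode above 0.03 m or angle between mug's own z axis and vertical above 0.5 rad).
It fails at once if the mandarin is moved by more than 30 mm (distance of mandarin from where it was at the start of the episode above 0.03 m).
It fails at once if the tin is moved by more than 30 mm or tipped (distance of tin from where it was at the start of the episode above 0.03 m or angle between tin's own z axis and vertical above 0.5 rad).
It also fails if it takes over 64 s, if anything falls off the work surface, if the arm or the gripper's body presses on something with over 40 N, if the wrist force passes 120 N, or if a joint passes its speed limit or range.

## Working session

There is one attempt and no reset: what is moved stays moved. The work goes in short steps, Python scripts to look and compute and a tool call to move; the robot and the scene stay as the last step left them, time stands still between calls to the robot, and variables do not carry over. Pictures are saved under pics/ and viewed, at most 10 in all, crops included, and the job is handed in when it is done.

Besides the shell and the picture viewer there is one more tool, called after "Call:" as name(argument=value, ...), one argument or row to a line, values as JSON. move_arm: Moves the arm, as the interface text tells. Its arguments: {"type":"object","properties":{"moves":{"type":"array"},"jaw":{"type":"number"},"squeeze":{"type":"number"}},"required":["moves"]}

```bash
mkdir -p pics; cat > h.py <<'E'
import numpy as np, cv2
from cell import manip, viewer
from scipy.spatial.transform import Rotation as R
def cam(n):
    c=viewer.camera(n); o=np.array(c["orientation"],float)
    c["R"]=o if o.shape==(3,3) else R.from_euler('xyz',o).as_matrix() if o.size==3 else R.from_quat(o).as_matrix()
    return c
def pts(c):
    v,u=np.mgrid[:384,:512]; z=c["z_map"]
    p=np.stack([(u-c["cx"])/c["fx"]*z,(v-c["cy"])/c["fy"]*z,z],-1)
    return p@c["R"].T+np.array(c["origin"])
E
python3 - <<'E'
from h import *
print(manip.read_state(), manip.grasp_offset)
a=[]
for n in ("side","top","wrist"):
    c=cam(n); print(n,c["origin"],c["orientation"],c["fx"],c["cx"],c["cy"]); a.append(c["frame"]); np.save(n+".npy",pts(c)); cv2.imwrite(n+"_f.png",c["frame"])
cv2.imwrite("pics/a.png",cv2.resize(np.hstack(a[:2]),(800,300))); cv2.imwrite("pics/top.png",a[1])
E
```

```text
{'clock': 0.0, 'joints': array([-1.30757102e+00,  3.00479374e-01,  1.52157995e+00,  1.81789897e-05,
        1.32071166e+00, -6.65744545e-02]), 'qd': array([-0.00012093, -0.00112022, -0.00041034,  0.00129701, -0.0012577 ,
       -0.00098666]), 'effort': array([ 7.35104804e-04, -5.31811559e+01, -3.52730942e+01,  7.08737341e-02,
        2.43776949e-02, -7.97226971e-05]), 'eef_pos': array([ 178.06523392, -520.09673587,  204.88227696]), 'eef_rot': array([-3.14041810e+00, -9.59579467e-05,  3.29795198e-01]), 'wrist_force': array([ 0.03423591, -0.52600604, -0.08102623]), 'moment': array([0.01550727, 0.02640244, 0.00734447]), 'finger_force': 0.0, 'finger_gap': 94.07662456211901} 18.8
side [309.92829639 692.1848837  848.15918865] [-2.31994738  0.01570343 -2.95077817] 483.42239600195325 252.24370012745572 190.45365115537868
top [ 218.5257599  -108.62800139 1430.18954102] [-2.93732261e+00 -5.02732838e-04 -1.53733571e+00] 482.22768996177246 261.7732189073569 187.52877008061893
wrist [ 250.40003723 -495.4707853   384.01352554] [ 2.87588095e+00  2.64317780e-03 -1.24185799e+00] 288.50232631509755 257.20521043191445 190.81740712882953
```

View pics/a.png

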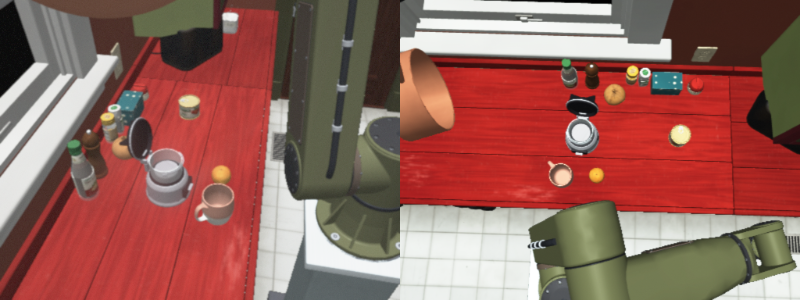

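```bash
python3 - <<'E'
from h import *
P=np.load("top.npy"); f=cv2.imread("top_f.png")
for u,v in [(233,170),(233,135),(205,225),(251,225),(360,172),(276,120),(245,95),(217,95)]: print(u,v,P[v,u].round())
cv2.imwrite("pics/top2.png",cv2.resize(f[80:250,150:400],(800,544),interpolation=cv2.INTER_CUBIC))
s=cv2.imread("side_f.png");cv2.imwrite("pics/side2.png",cv2.resize(s[100:300,60:330],(800,592),interpolation=cv2.INTER_CUBIC))
E
```

```text
233 170 [543. -16.  94.]
233 135 [616. -19. 192.]
205 225 [395.  66.   0.]
251 225 [393. -73.  54.]
360 172 [ 560. -387.   52.]
276 120 [ 705. -135.   72.]
245 95 [750. -44. 146.]
217 95 [754.  37. 130.]
```

View pics/top2.png

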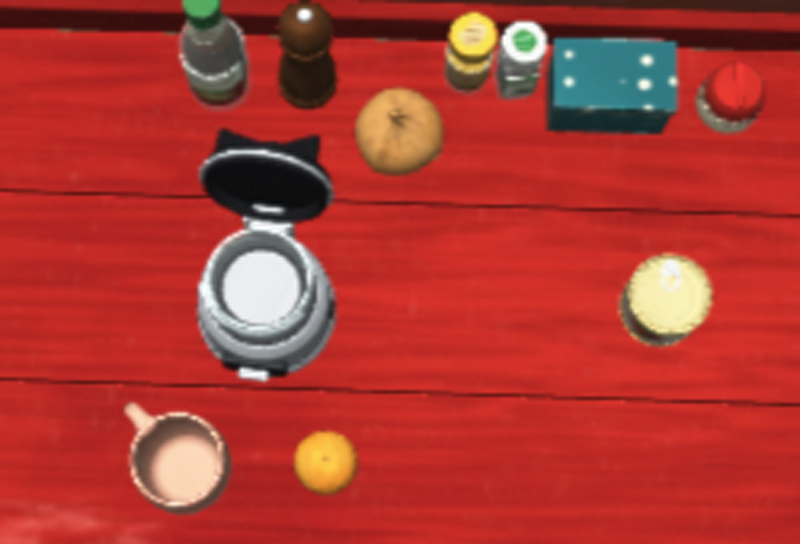

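View pics/side2.png

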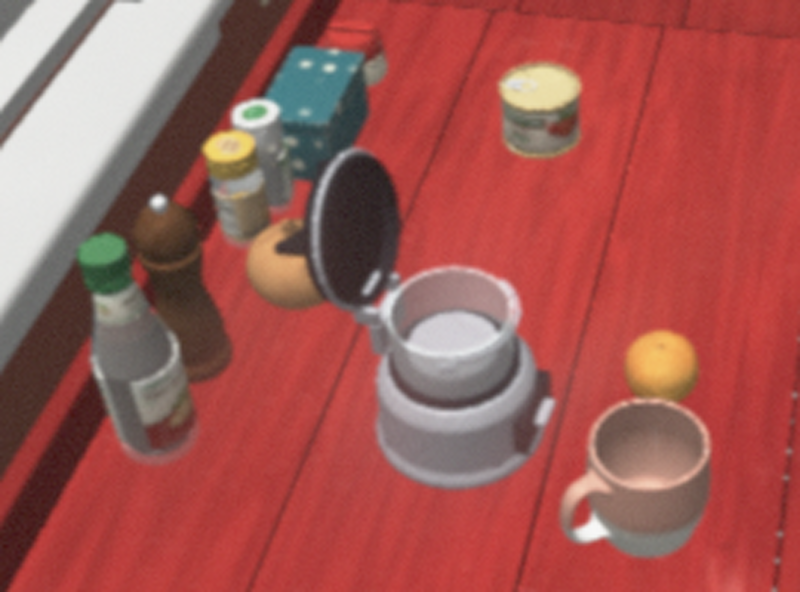

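```bash
python3 - <<'E'
from h import *
P=np.vstack([np.load(n+".npy").reshape(-1,3) for n in("top","side")]); src=np.r_[np.zeros(384*512),np.ones(384*512)]
C=np.vstack([cv2.imread(n+"_f.png").reshape(-1,3) for n in("top","side")]).astype(int)
roi=(abs(P[:,0]-590)<140)&(abs(P[:,1]+15)<100)
for s in(0,1):
    m=roi&(src==s)&(abs(P[:,2]-124)<4)&(P[:,0]<600)&(P[:,0]>480); q=P[m]
    A=np.c_[2*q[:,:2],np.ones(len(q))]; x=np.linalg.lstsq(A,(q[:,:2]**2).sum(1),rcond=None)[0]
    print("rim",s,len(q),x[:2],np.sqrt(x[2]+x[0]**2+x[1]**2),q[:,2].mean())
    # foot top ring / latch etc
    m=roi&(src==s)&(P[:,2]>135)&(C.max(1)<80); q=P[m]; 
    for it in range(8):
        c=q.mean(0); n=np.linalg.svd(q-c)[2][2]; n*=np.sign(-n[0]); d=(q-c)@n; q2=q[abs(d)<max(2.5,d.std()*1.2)]
        if len(q2)==len(q):break
        q=q2
    print("lid",len(q),c,n,"ang from vert",np.degrees(np.arctan2(n[2],np.hypot(n[0],n[1]))),"dir",np.degrees(np.arctan2(-n[1],-n[0])),q.min(0),q.max(0))
    # latch: x<500
    m=roi&(src==s)&(P[:,0]<500)&(P[:,0]>455)&(P[:,2]>10)&(P[:,2]<110); q=P[m]
    k=q[:,0]<q[:,0].min()+8; print("latch",q[k].mean(0))
# objects
for name,lo,hi in(("mug",[350,20],[470,110]),("mand",[350,-130],[440,-40]),("tin",[500,-450],[620,-330]),("brown",[660,-190],[770,-60])):
    m=(src==0)&(P[:,0]>lo[0])&(P[:,0]<hi[0])&(P[:,1]>lo[1])&(P[:,1]<hi[1])&(P[:,2]>15); print(name,P[m].min(0).round(),P[m].max(0).round())
m=(src==0)&(P[:,0]>600)&(P[:,0]<760)&(P[:,1]>-80)&(P[:,1]<60)&(P[:,2]>125)&(C.max(1)<90);print("ears",P[m].min(0),P[m].max(0))
E
```

```text
rim 0 167 [544.59749188 -10.03905511] 45.66615178388061 124.11799414383418
lid 371 [616.05781704 -17.70448321 181.20630923] [-0.96948277  0.10757277  0.22029811] ang from vert 12.72654297866286 dir -6.331578305224513 [602.55366151 -69.96797928 135.13110493] [631.65999281  31.66070665 239.1072794 ]
latch [476.97829032 -10.78446246  39.14805735]
rim 1 366 [544.89161667  -9.41219373] 45.70983439754979 123.91693243833951
lid 684 [614.40533015 -26.49609821 179.16602226] [-0.97413253  0.11613754  0.19385019] ang from vert 11.177562503625834 dir -6.798797681227775 [602.45523396 -73.38901273 136.60799056] [630.35440876  34.26590983 235.81651981]
latch [476.07399002  -8.19671409  39.93516063]
mug [350.  20.  15.] [ 439.  106. 1122.]
mand [ 370. -101.   18.] [425. -45.  58.]
tin [ 523. -418.   16.] [ 598. -344.   64.]
brown [ 673. -190.   16.] [770. -60. 260.]
ears [600.07336749 -72.88398128 125.15841243] [759.96116286  57.23588711 241.93372078]
```

Call:
move_arm(
  moves=[
    [0.05,-0.013,-0.06,0.05],
    [0.1,-0.026,-0.06,0.1],
    [0.15,-0.04,-0.06,0.15],
    [0.2,-0.053,-0.06,0.2],
    [0.25,-0.066,-0.06,0.25],
    [0.3,-0.079,-0.06,0.3],
    [0.345,-0.091,-0.06,0.35],
    [0.39,-0.103,-0.06,0.4],
    [0.435,-0.115,-0.06,0.443],
    [0.48,-0.127,-0.06,0.443],
    [0.52,-0.137,-0.06,0.443],
    [0.553,-0.1457,-0.06,0.443],
  ],
  jaw=0,
)

```text
clock: 1.35
eef_pos: [655.8, -201.4, 264.9]
eef_rot: [-3.141, 0.001, -0.112]
wrist_force: [-0.3, 0.1, 0.8]
finger_gap: 2.3
finger_force: 0.0
```

```bash
python3 - <<'E'
from h import *
P=np.load("top.npy")
for n,lo,hi in(("bottle",[690,15],[790,80]),("mill",[690,-60],[790,14])):
    m=(P[...,0]>lo[0])&(P[...,0]<hi[0])&(P[...,1]>lo[1])&(P[...,1]<hi[1])&(P[...,2]>60)&(P[...,2]<300); print(n,P[m].min(0),P[m].max(0))
E
```

```text
bottle [739.45414553  15.99050625  60.04774707] [789.94456593  79.8735756  262.95168111]
mill [747.44920224 -59.99199362  60.87818667] [789.67263305  13.82776669 260.82360627]
```

Call:
move_arm(
  moves=[
    [0,-0.02,0.02,0],
    [0,-0.055,0.043,0],
    [0,-0.1,0.043,0],
    [0,-0.14,0.043,0],
    [0,-0.165,0.043,0],
    [0,-0.178,0.043,0],
    [0,-0.178,0.043,0],
    [-0.01,-0.178,0.043,0],
    [-0.02,-0.178,0.043,0],
    [-0.025,-0.178,0.043,0],
    [-0.025,-0.178,0.043,0],
  ],
)

```text
clock: 2.45
eef_pos: [649.1, -24.9, 222.7]
eef_rot: [3.142, -0.0, -0.114]
wrist_force: [0.4, 0.1, 0.4]
finger_gap: -0.0
finger_force: 0.0
```

```bash
python3 - <<'E'
from h import *
s=cam("side")["frame"];cv2.imwrite("pics/s3.png",cv2.resize(s[80:280,60:330],(800,592)))
E
```

```text
(no output)
```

View pics/s3.png

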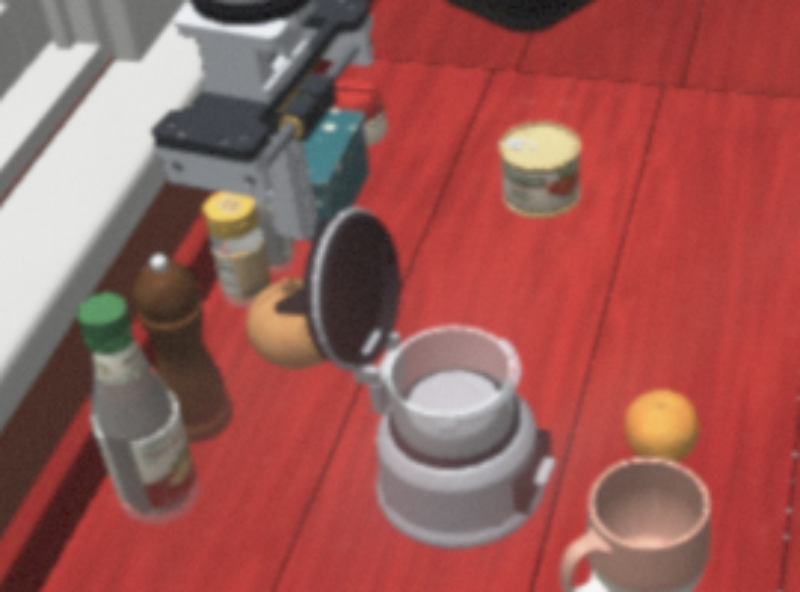

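Call:
move_arm(
  moves=[
    [-0.008,0.003,0,0],
    [-0.016,0.003,-0.001,0],
    [-0.024,0.003,-0.002,0],
    [-0.031,0.003,-0.002,0],
    [-0.038,0.003,-0.002,0],
    [-0.045,0.003,-0.001,0],
    [-0.052,0.003,-0.001,0],
    [-0.058,0.003,0,0],
    [-0.066,0.003,0.002,0],
    [-0.074,0.003,0.005,0],
    [-0.082,0.003,0.008,0],
    [-0.082,0.003,0.008,0],
  ],
)

```text
clock: 3.7
eef_pos: [566.6, -17.3, 214.1]
eef_rot: [3.142, 0.001, -0.113]
wrist_force: [0.3, -0.7, -0.4]
finger_gap: 0.5
finger_force: 0.0
```

```bash
python3 - <<'E'
from h import *
s=cam("side")["frame"];cv2.imwrite("pics/s4.png",cv2.resize(s[80:280,60:330],(800,592)))
E
```

```text
(no output)
```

View pics/s4.png

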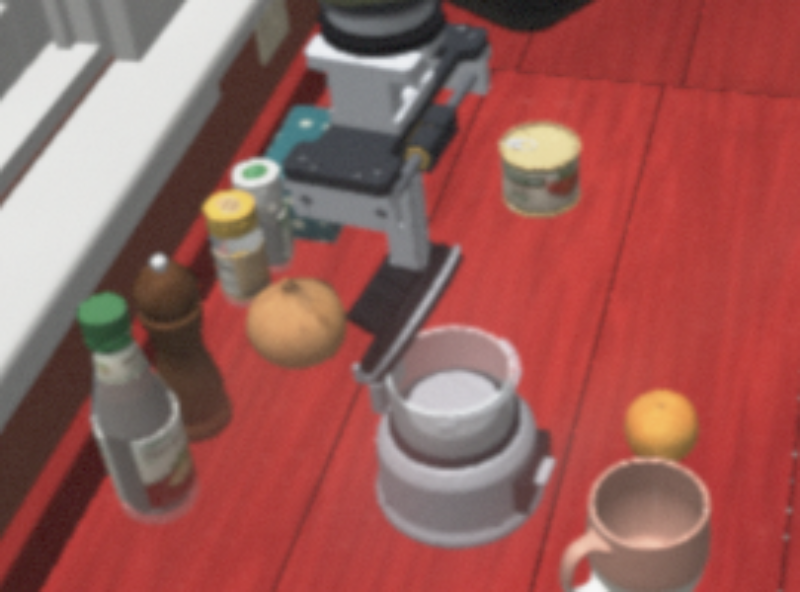

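Call:
move_arm(
  moves=[
    [-0.011,0,0.006,0],
    [-0.021,0,0.014,0],
    [-0.03,0,0.023,0],
    [-0.038,0,0.034,0],
    [-0.044,0,0.045,0],
    [-0.05,0,0.057,0],
    [-0.052,0,0.064,0],
    [-0.053,0,0.071,0],
    [-0.054,0,0.077,0],
    [-0.0545,0,0.081,0],
    [-0.0545,0,0.083,0],
    [-0.0545,0,0.083,0],
  ],
)

```text
clock: 4.95
eef_pos: [513.5, -11.3, 131.3]
eef_rot: [3.142, 0.0, -0.113]
wrist_force: [-0.5, -0.4, 0.4]
finger_gap: 0.6
finger_force: 0.0
```

Call:
move_arm(
  moves=[
    [0,0,0.001,0],
    [0,0,0.002,0],
    [0,0,0.003,0],
    [0,0,0.004,0],
    [0,0,0.004,0],
    [0,0,0.004,0],
  ],
)

```text
clock: 5.55
eef_pos: [513.7, -11.3, 128.7]
eef_rot: [3.142, -0.001, -0.113]
wrist_force: [-5.6, -0.3, 13.3]
finger_gap: 0.4
finger_force: 6.6
```

```bash
python3 - <<'E'
from h import *
s=cam("side")["frame"];cv2.imwrite("pics/s5.png",cv2.resize(s[80:280,60:330],(800,592)))
E
```

```text
(no output)
```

View pics/s5.png

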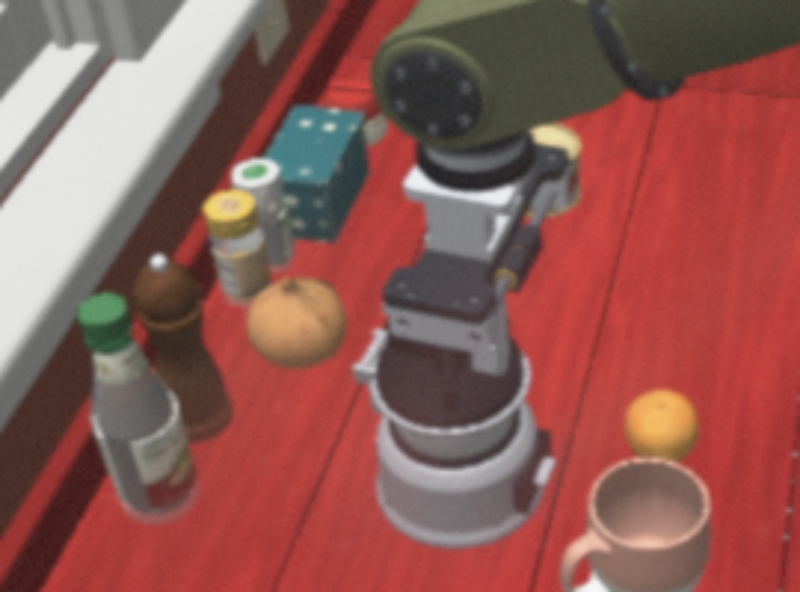

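Call:
move_arm(
  moves=[
    [-0.0033,-0.0021,-0.001,0],
    [-0.0034,-0.0051,-0.001,0],
    [-0.0033,-0.0081,-0.001,0],
    [-0.0029,-0.011,-0.001,0],
    [-0.0022,-0.0139,-0.001,0],
    [-0.0013,-0.0167,-0.001,0],
    [-0.0002,-0.0195,-0.001,0],
    [0.0012,-0.0221,-0.001,0],
    [0.0027,-0.0246,-0.001,0],
    [0.0046,-0.027,-0.001,0],
    [0.0066,-0.0291,-0.001,0],
    [0.0087,-0.0311,-0.001,0],
  ],
)

```text
clock: 6.8
eef_pos: [526.3, 18.3, 129.6]
eef_rot: [3.141, -0.002, -0.113]
wrist_force: [-3.6, -3.3, 10.0]
finger_gap: 0.4
finger_force: 5.2
```

Call:
move_arm(
  moves=[
    [0.0029,-0.0022,0,0],
    [0.0059,-0.004,0,0],
    [0.0092,-0.0055,0,0],
    [0.0125,-0.0067,0,0],
    [0.016,-0.0075,0,0],
    [0.0195,-0.0079,0,0],
    [0.0231,-0.008,0,0],
    [0.0266,-0.0077,0,0],
    [0.0301,-0.007,0,0],
    [0.0335,-0.0059,0,0],
    [0.0368,-0.0046,0,0],
    [0.0399,-0.0028,0,0],
  ],
)

```text
clock: 8.0
eef_pos: [566.3, 17.1, 130.0]
eef_rot: [-3.141, -0.002, -0.113]
wrist_force: [-3.3, 1.8, 12.8]
finger_gap: 0.3
finger_force: 6.8
```

```bash
python3 - <<'E'
from h import *
a=cam("side")["frame"][80:280,60:330];b=cam("top")["frame"][100:200,170:300]
cv2.imwrite("pics/s6.png",np.hstack([cv2.resize(a,(400,300)),cv2.resize(b,(400,300))]))
E
```

```text
(no output)
```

View pics/s6.png

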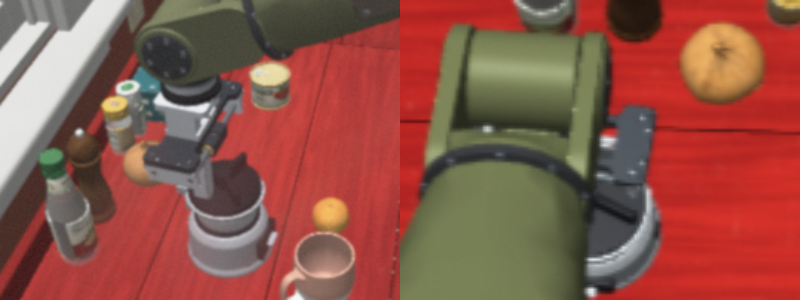

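Call:
move_arm(
  moves=[
    [0.0029,0.002,-0.002,0],
    [0.0056,0.0043,-0.002,0],
    [0.008,0.0069,-0.002,0],
    [0.0102,0.0098,-0.002,0],
    [0.012,0.0128,-0.002,0],
    [0.0135,0.0161,-0.002,0],
    [0.0147,0.0194,-0.002,0],
    [0.0155,0.0229,-0.002,0],
    [0.0159,0.0264,-0.002,0],
    [0.016,0.03,-0.002,0],
    [0.0157,0.0335,-0.002,0],
    [0.015,0.037,-0.002,0],
  ],
)

```text
clock: 9.3
eef_pos: [576.9, -21.3, 131.0]
eef_rot: [-3.141, -0.002, -0.113]
wrist_force: [1.8, 4.5, 5.5]
finger_gap: 0.4
finger_force: 4.8
```

Call:
move_arm(
  moves=[
    [-0.0007,0.0023,-0.001,0],
    [-0.0015,0.0045,-0.001,0],
    [-0.0024,0.0067,-0.001,0],
    [-0.0036,0.0088,-0.001,0],
    [-0.0036,0.0088,-0.001,0],
  ],
)

```text
clock: 9.8
eef_pos: [572.1, -29.1, 131.3]
eef_rot: [-3.14, -0.001, -0.113]
wrist_force: [4.0, 8.0, -0.5]
finger_gap: 0.5
finger_force: 3.3
```

Call:
move_arm(
  moves=[
    [-0.0006,0.001,-0.001,0],
    [-0.0012,0.002,-0.001,0],
    [-0.0019,0.003,-0.001,0],
    [-0.0026,0.0039,-0.001,0],
    [-0.0026,0.0039,-0.001,0],
  ],
)

```text
clock: 10.3
eef_pos: [570.4, -30.9, 132.0]
eef_rot: [-3.137, -0.004, -0.112]
wrist_force: [16.7, 18.9, -8.6]
finger_gap: -0.1
finger_force: 11.3
```

Call:
move_arm(
  moves=[
    [-0.0007,0.001,0,0],
    [-0.0014,0.0019,0,0],
    [-0.0014,0.0019,0,0],
    [-0.0014,0.0019,0,0],
  ],
)

```text
clock: 10.7
eef_pos: [569.7, -32.7, 132.4]
eef_rot: [-3.137, -0.006, -0.112]
wrist_force: [23.5, 17.8, -9.0]
finger_gap: 0.5
finger_force: 13.8
```

Call:
move_arm(
  moves=[
    [-0.001,0.001,0,0],
    [-0.002,0.0021,0,0],
    [-0.002,0.0021,0,0],
    [-0.002,0.0021,0,0],
    [-0.002,0.0021,0,0],
  ],
)

```text
clock: 11.2
eef_pos: [568.6, -33.5, 132.5]
eef_rot: [-3.135, -0.009, -0.112]
wrist_force: [32.4, 26.0, -13.8]
finger_gap: 0.4
finger_force: 19.4
```

```bash
python3 - <<'E'
from h import *
s=manip.read_state();print(s["wrist_force"],s["moment"],s["eef_pos"],s["eef_rot"])
a=cam("side")["frame"][130:250,140:290]
cv2.imwrite("pics/s7.png",cv2.resize(a,(750,600)))
E
```

```text
[ 32.39619683  26.01412877 -13.84165672] [ 4.8945462  -6.01440754  0.11897027] [568.63832577 -33.53240835 132.53404016] [-3.13502912 -0.00905784 -0.11198233]
```

View pics/s7.png

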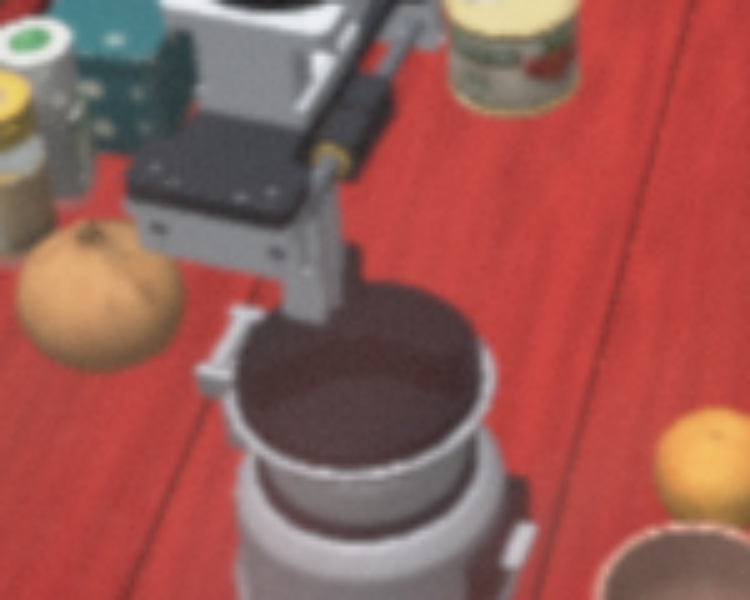

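The lid is shut and at 41 N the rib barely moves, so that is the dead stop. I'll back off and lift clear.

Call:
move_arm(
  moves=[
    [0.003,-0.003,0,0],
    [0.006,-0.006,0,0],
    [0.009,-0.01,0,0],
    [0.009,-0.01,0,0],
    [0.009,-0.01,-0.01,0],
    [0.009,-0.01,-0.03,0],
    [0.009,-0.01,-0.06,0],
    [0.009,-0.01,-0.1,0],
    [0.009,-0.01,-0.14,0],
    [0.009,-0.01,-0.15,0],
    [0.009,-0.01,-0.15,0],
  ],
)

```text
clock: 12.35
eef_pos: [575.1, -28.5, 284.4]
eef_rot: [3.141, -0.003, -0.114]
wrist_force: [-0.8, 0.7, -0.3]
finger_gap: 0.7
finger_force: 0.0
```

```bash
python3 - <<'E'
from h import *
s=manip.read_state();print(s["wrist_force"],s["eef_pos"])
c=cam("side");P=pts(c);f=c["frame"].max(-1)
m=(np.hypot(P[...,0]-544.7,P[...,1]+9.7)<50)&(P[...,2]>120)&(P[...,2]<138)&(f<90);q=P[m];o=q.mean(0);print(len(q),o,np.linalg.svd(q-o)[2][2])
m=(np.hypot(P[...,0]-544.7,P[...,1]+9.7)<52)&(P[...,2]>148)&(P[...,2]<165);print("rib pts angles",np.histogram(np.degrees(np.arctan2(P[m][:,1]+9.7,P[m][:,0]-544.7)),18,(-180,180))[0])
a=c["frame"][130:250,140:290]
cv2.imwrite("pics/s8.png",cv2.resize(a,(750,600)))
E
```

```text
[-0.76728268  0.74877022 -0.31876421] [575.14142692 -28.48450353 284.35523367]
715 [542.67235816  -2.39943191 132.44230284] [0.00909145 0.00156034 0.99995745]
rib pts angles [10  3  2  4  4 47 11  4  4  5  6 92 28  9 10  8 20 96]
```

View pics/s8.png

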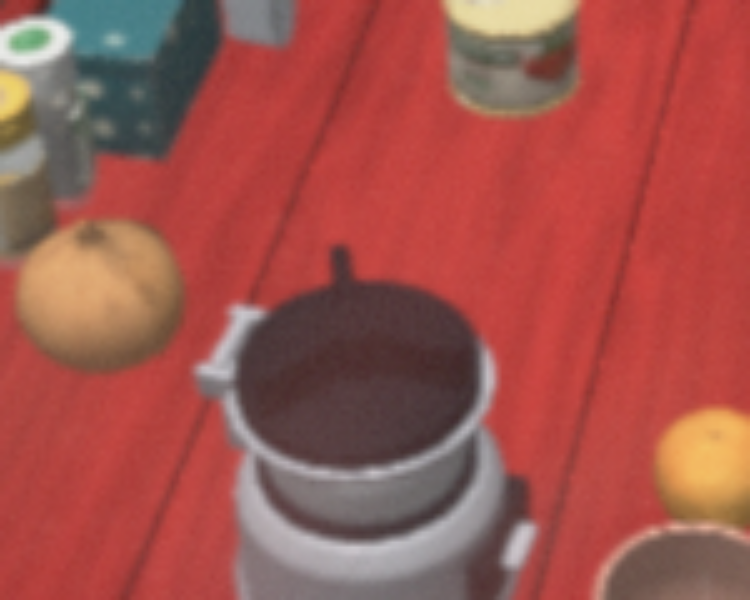

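```bash
python3 -c "
from cell import manip; print(manip.sign_off())"
```

```text
the job is handed in; nothing more can be done
None
```

The lid is shut flat on the mouth and screwed clockwise by about 3.3 rad, through the stiffer stretch to a dead stop (it held against about 40 N); the mug, mandarin and tin were not touched, and I handed the job in at about 12.4 s, with no verdict returned.

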